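# Clear the dust box and hold its lid open at 60 degrees

## Robot

A 6-joint arm with a two-finger parallel gripper is mounted at the origin on a cart in front of the work surface, level with it; the furniture and walls round the work are solid. World frame = base frame: x ahead of the robot, y to its left, z up, the work surface at z = 0. Lengths are in m, angles in rad, forces in N, time in s.
With the tool pointing down it reaches from about 0.375 to 0.975 m from the base axis. Payload 3.8 kg.
Tool frame: the origin (TCP) lies at the very end of the fingers, on their centre line; the grasp point (between the pads) lies env.hold_point_z behind it (env.hold_point_z is the distance from the TCP to the grasp point, in m); z points along the fingers, y is the line along which they close (so a half turn about z gives the same grasp; the last joint's range is limited). The gripper opens to 85 mm and grips with 20 to 120 N. Pads are 22 mm wide; open, the fingers measure 114 mm over their backs; the gripper's body (76 mm by 85 mm) begins 54 mm behind the grasp point. The pads swing forward as they close: fully open they stand 13 mm farther back than shut.
Start: joints at [-1.278, 0.264, 1.604, -0, 1.274, -0.037], TCP at [0.219, -0.639, 0.231] pointing down, gripper open.
Joint ranges: [-2.63, 2.63], [-0.94, 2.18], [0.31, 2.57], [-1.31, 4.45], [0, 2.66], [-2.55, 2.55]. Speed limits (rad/s): [2.57, 2.57, 3.14, 3.14, 3.14, 3.14].

## Interface

Orientations are given as [roll, pitch, yaw] about the fixed x, y, z axes, in that order (R = Rz(yaw) Ry(pitch) Rx(roll)).
In Python, from rig import env, solver, telemetry, imaging, ticket gives the robot as it stands. Calls block until the motion is done:
- env.move_ptp(position, orientation): joint-space move of the TCP to a pose.
- env.move_straight(position, speed=0.15, frame=None): straight line of the TCP; frame=None keeps the orientation; speed is the mean speed in m/s.
- env.move_j(angles): joint-space move.
- env.set_gripper(opening, grasp_force=None): opening from 0.0 (shut) to 1.0 (fully open); grasp_force is the grip in N (None keeps the last); returns when the fingers have stopped.
- env.sleep(seconds).
- solver.inverse_kinematics(position, orientation): joint angles nearest the present ones, or None.
- telemetry.read_state(): the state.
- imaging.snapshot(name): name is "scene" or "side" or "wrist"; returns a dict with "color" (384x512x3 uint8, red, green, blue), "fx", "fy", "cx", "cy" (pixels), "rvec" (rotation vector, rad) and "tvec" (3), from world to camera coordinates, as OpenCV has them. Camera axes: x right, y down, z forward; pixel columns grow to the right and rows downward; lengths in m; the calibration is good to about 2 mm. A picture is of the moment at which its call begins. There is no depth.
A pose or a line that the arm cannot do raises env.IKError and nothing moves.
- ticket.finish_job(): hands the job in; it is judged then, once.
The state is a dict: "clock": time; "qpos": joint angles; "joint_vel": joint speeds; "effort": joint torques, N m; "ee_pos": TCP position; "tcp_rot": TCP orientation; "ft_force": force on the tool from outside, world axes, zero at the start; "ft_torque": the same for the moment, N m; "finger_gap": opening from 0.0 (shut) to 1.0 (fully open); "grip_force": force on a finger pad.
Only numpy, scipy, OpenCV 4.12 (cv2) and the standard library are available. Lean on these libraries where they do the work, as an engineer would, in place of code of your own. Each camera call takes 0.05 s, during which the arm holds its last target. There are 200 camera calls.

## Task

I want to reach into the dust box with both hands, but my ear defenders are standing on its lid and the lid drops shut by itself: lift the ear defenders off and hang them by their headband over the bar of the hanging rail, then raise the clear lid (there is a lifting tab on its front edge) to about 60 degrees and hold it there. Finish while still holding the lid up with the gripper, steady, with the ear defenders hanging freely on the bar; do not raise the lid while they are on it, and do not move the other things standing about.

Things in the scene. Friction and masses are not known exactly. Their poses are not given: they have to be found in the camera images.
- dust_box: Fixed grey sheet-metal dust box, 240 mm wide (its y) x 180 mm deep (its x) x 100 mm high without the lid, walls 4 mm, two black rubber hand cuffs in its front wall. Origin: centre of its underside on the table; its front looks to its -x, z up. Its yaw varies by about 0.2.
- box_lid (a joint): Hinge of the dust box's clear lid in an aluminium frame: 0 = shut, grows as the lid is raised, in rad (60 degrees = 1.047), stop at 1.4. Nothing keeps it up: let go at any angle, it falls shut by its own weight (about 0.45 kg, 3 N at the tab when shut, less when raised).
- lid_hinge (a point): Point on the hinge line, in the middle of the box's rear top edge, 94 mm behind the box's centre and 100 mm above the table; the line runs along the box's y. Its axes are the box's.
- lid_tab (a point): Grip point of the lid's black lifting tab: 22 mm wide (box y), 14 thick, sticking out 36 mm from the middle of the lid's front edge, sides free. 204 mm forward of the hinge line and 6 mm above it (106 mm above the table) when shut; turns with the lid. Axes: x to the hinge, z out of the lid's top face, which is 108 mm above the table when shut.
- ear_defenders: Loose grey and black ear defenders (0.2 kg), standing on their two cups on the lid with the headband arch up, 140 mm tall, 150 mm wide (its y), cups 56 mm deep (its x) and 70 mm high with a gap of 56 mm between them. Origin: midway between the undersides of the cups; z up to the arch, which lies in the y-z plane.
- crown (a point): Underside of the padded top of the headband, in its middle, 125 mm above the origin of the ear defenders; pad and band reach from here up to 140 mm. The pad is 26 mm wide along the ear defenders' x, stiff, and can be gripped across that width from above.
- hanging_rail: Fixed hanging rail: a bent steel tube of 12 mm diameter, like an upturned U, on a wooden foot 80 x 205 x 16 mm. Origin: centre of the foot's underside; the horizontal bar runs along its y, yaw varies by about 0.3. The bar is straight for 138 mm.
- rail_mid (a point): Middle of the rail's horizontal bar, on its axis, 148 mm above the table (top of the bar 154 mm). Axes as the hanging rail's: y along the bar.
- the_instant_glue: Bystander, leave alone: instant-glue bottle, 20 mm diameter x 82 mm tall, standing on the cutting mat, left in front of the dust box. Origin: centre of its underside.
- the_cork_figure3: Bystander, leave alone: painted figure on a cork, 26x32 mm, 90 mm tall, standing on the cutting mat, right in front of the dust box. Origin: centre of its underside.
- the_mix_cup3: Bystander, leave alone: small clear mixing cup, 45 mm across, 36 mm tall, standing on the right of the table, near the roll of tape. Origin: centre of its underside.
- the_paint_dropper6: Bystander, leave alone: paint dropper bottle, 26 mm diameter, 82 mm tall, standing on the right, in front of the hanging rail. Origin: centre of its underside.
- the_paint_pot10: Bystander, leave alone: small paint pot, 41x35 mm, 52 mm tall, standing between the dust box and the drawer cabinet. Origin: centre of its underside.

How it is judged:
On the way, in this order (a step that is already met when the one before it is completed fails the run):
1. The ear defenders hang by their headband on the bar, released and at rest, with the lid still shut (height (world z) of ear_defenders between 0.012 and 0.045 m and z of crown in the frame of rail_mid above -0.015 m and horizontal distance between crown and rail_mid below 0.07 m and x of crown in the frame of rail_mid between -0.03 and 0.03 m and angle between ear_defenders's own z axis and vertical below 0.4 rad and contact force between ear_defenders and hanging_rail above 0.8 N and contact force between ear_defenders and the arm below 0.1 N and contact force between ear_defenders and the fingers below 0.1 N and linear speed of ear_defenders below 0.05 m/s and value of joint box_lid below 0.1 rad), for 0.3 s.
2. The lid is raised to about 60 degrees and held there by the gripper (value of joint box_lid between 0.94 and 1.155 rad and velocity of joint box_lid between -0.1 and 0.1 rad/s and contact force between box_lid and the fingers above 0.4 N), for 0.5 s.
At the end, for the whole second after the job is handed in: The lid stands still at 60 degrees (54 to 66) above its shut position, borne by the gripper's fingers (contact force over 0.4 N); the ear defenders hang untouched and at rest, tilted less than 23 degrees, with the headband's pad on the bar and a cup on either side (all of step 2 and height (world z) of ear_defenders between 0.012 and 0.045 m and z of crown in the frame of rail_mid above -0.015 m and horizontal distance between crown and rail_mid below 0.07 m and x of crown in the frame of rail_mid between -0.03 and 0.03 m and angle between ear_defenders's own z axis and vertical below 0.4 rad and contact force between ear_defenders and hanging_rail above 0.8 N and contact force between ear_defenders and the arm below 0.1 N and contact force between ear_defenders and the fingers below 0.1 N and linear speed of ear_defenders below 0.05 m/s); the arm keeps its last pose, push and grip.
It fails at once if The lid is raised while the ear defenders are on it (value of joint box_lid above 0.1 rad and contact force between box_lid and ear_defenders above 0.2 N).
It fails at once if A bystander is moved more than 15 mm (distance of any of the_instant_glue, the_cork_figure3, the_mix_cup3, the_paint_dropper6, the_paint_pot10 from where it was at the start of the episode above 0.015 m).
It also fails if it takes over 58 s, if anything falls off the work surface, if the arm or the gripper's body presses on something with over 40 N, if the wrist force passes 120 N, or if a joint passes its speed limit or range.

## Working session

There is one attempt and no reset: what is moved stays moved. The work goes in short steps, each a Python script; the robot and the scene stay as the last script left them, time stands still between calls to the robot, and variables do not carry over. Pictures are saved under pics/ and viewed, at most 10 in all, crops included, and the job is handed in when it is done.

```bash
mkdir -p pics
python3 - <<'E'
from rig import env, solver, telemetry, imaging
import cv2, numpy as np
for n in ("scene","side"):
    s=imaging.snapshot(n); cv2.imwrite(f"pics/{n}0.png",cv2.resize(s["color"][...,::-1],(800,600),interpolation=cv2.INTER_CUBIC))
    R=cv2.Rodrigues(np.array(s["rvec"]))[0]; print(n,s["fx"],s["cx"],s["cy"],-R.T@np.array(s["tvec"]).ravel(),R[2])
print(env.hold_point_z, telemetry.read_state())
E
```

```text
scene 378.1754401323162 255.1350632922203 194.19431195793504 [-0.03958977 -0.52527177  0.70836817] [ 0.63018048  0.47989159 -0.61039055]
side 455.26755431376523 253.19708168130845 190.3617070106189 [0.0955491  0.82108023 0.7771964 ] [ 0.39097807 -0.75959423 -0.51976222]
0.0187 {'clock': 0.1, 'qpos': array([-1.27788642e+00,  2.64678071e-01,  1.60523097e+00, -3.71494390e-05,
        1.27369469e+00, -3.69187753e-02]), 'joint_vel': array([ 0.00060842, -0.00018892, -0.00264158,  0.00079215, -0.00094125,
       -0.00039158]), 'effort': array([ 7.47930480e-04, -5.16706395e+01, -3.68587911e+01,  4.53725318e-05,
        6.33823147e-03, -7.17179455e-05]), 'ee_pos': array([ 0.2184052 , -0.63799804,  0.23008984]), 'tcp_rot': array([-3.13958164e+00, -3.87538395e-05,  3.29839549e-01]), 'ft_force': array([ 0.74946423, -0.0887713 ,  0.92879488]), 'ft_torque': array([-0.00353929, -0.01901233,  0.05626636]), 'grip_force': 0.0, 'finger_gap': 1.0012459179146787}
```

View pics/scene0.png

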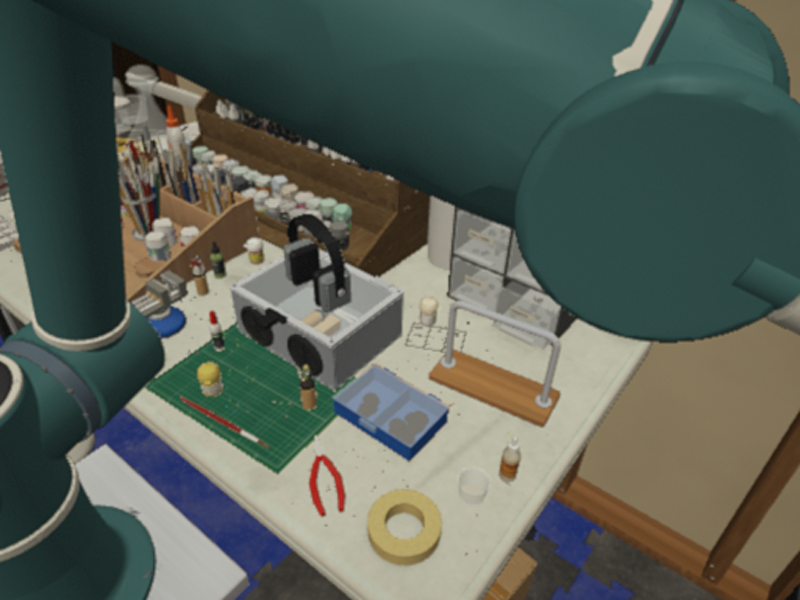

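View pics/side0.png

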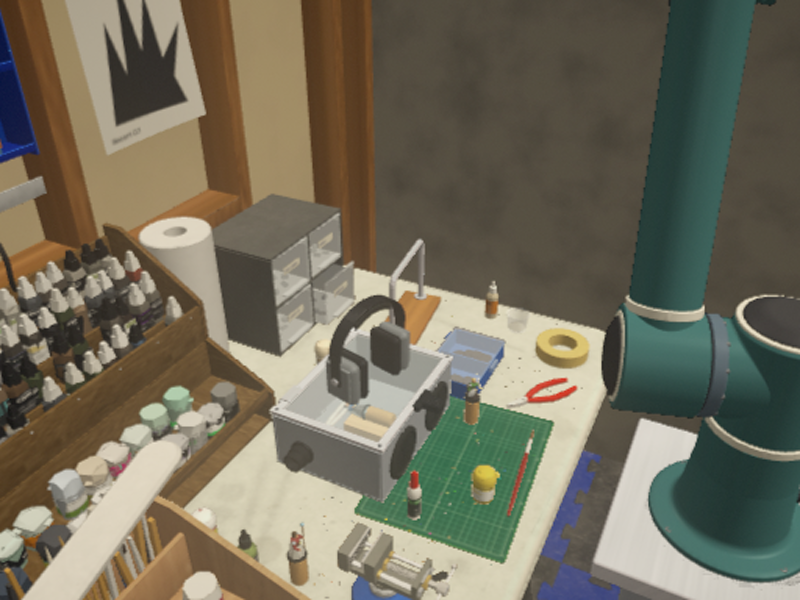

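The scene view shows the box at (235–402, 215–375), with the ear defenders' arch top near (318,220). The rail bar runs from (450,305) to (558,343). In the side view the arch is at (367,300) and the bar runs from (392,275) to (423,243). I'll zoom in on both.

```bash
cat > h.py <<'E'
from rig import env, solver, telemetry, imaging, ticket
import cv2, numpy as np
def ray(s,uv):
    R=cv2.Rodrigues(np.array(s["rvec"]))[0]; c=-R.T@np.array(s["tvec"]).ravel()
    d=R.T@np.array([(uv[0]-s["cx"])/s["fx"],(uv[1]-s["cy"])/s["fy"],1]); return c,d/np.linalg.norm(d)
def plane(s,uv,z):
    c,d=ray(s,uv); return c+d*(z-c[2])/d[2]
def tri(s1,u1,s2,u2):
    c1,d1=ray(s1,u1); c2,d2=ray(s2,u2)
    t=np.linalg.lstsq(np.c_[d1,-d2],c2-c1,rcond=None)[0]
    a,b=c1+t[0]*d1,c2+t[1]*d2; return (a+b)/2,np.linalg.norm(a-b)
def proj(s,p): return cv2.projectPoints(np.array(p,float).reshape(-1,3),np.array(s["rvec"]),np.array(s["tvec"]),np.array([[s["fx"],0,s["cx"]],[0,s["fy"],s["cy"]],[0,0,1]]),None)[0].reshape(-1,2)
E
python3 - <<'E'
from h import *
import pickle
for n,(x,y,w,h) in dict(scene=(140,130,228,171),side=(165,145,170,128)).items():
    s=imaging.snapshot(n); pickle.dump(s,open(f"{n}.pkl","wb"))
    cv2.imwrite(f"pics/{n}_z.png",cv2.resize(s["color"][y:y+h,x:x+w,::-1],(800,600),interpolation=cv2.INTER_CUBIC))
E
```

```text
(no output)
```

View pics/scene_z.png

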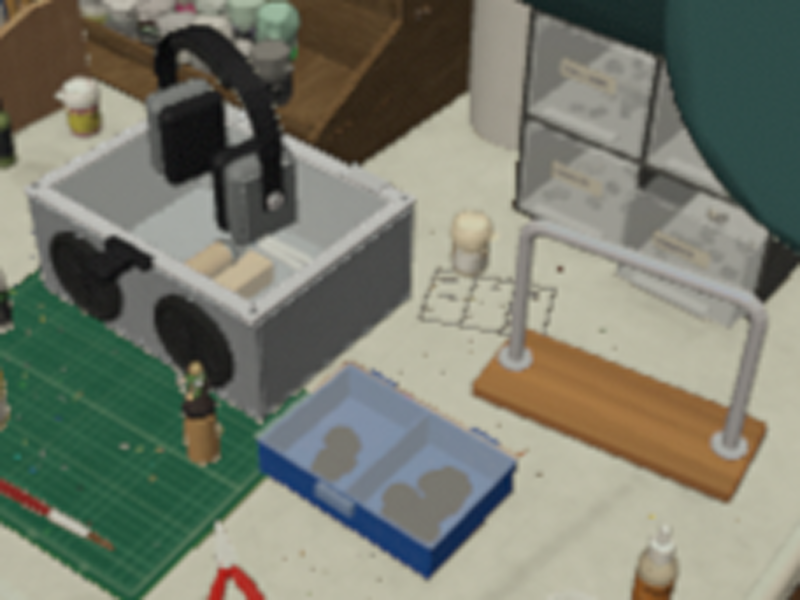

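View pics/side_z.png

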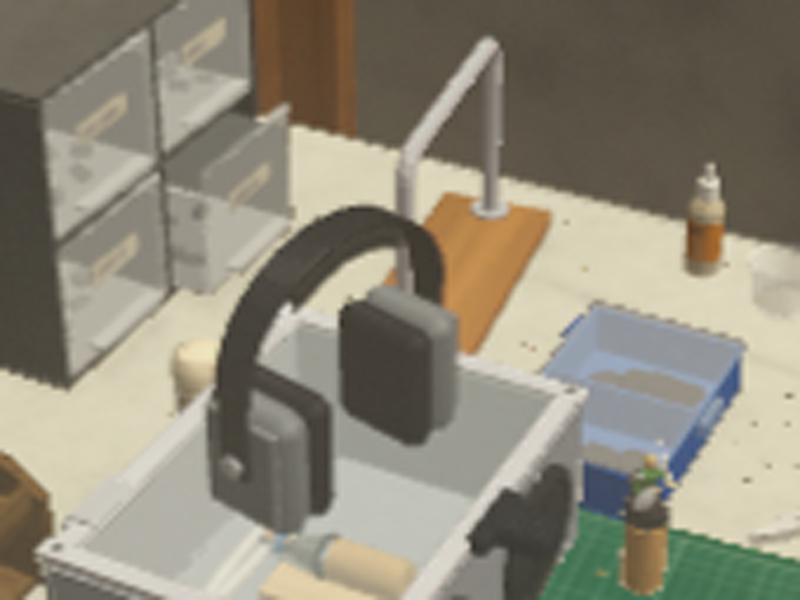

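In the scene crop the lid corners are at (33,190), (258,305) and (412,200), the tab is at about (125,255), and the bar runs (535,232)–(755,305). In the side crop the cup footprint corners are at (213,492), (285,532), (327,513), (343,406), (415,443) and (455,423), and the bar runs (405,160)–(488,45).

Run:
```python
from h import *
import pickle
S=pickle.load(open("scene.pkl","rb")); D=pickle.load(open("side.pkl","rb"))
zs=lambda x,y:(140+(x+.5)*228/800-.5,130+(y+.5)*171/600-.5); zd=lambda x,y:(165+(x+.5)*.2125-.5,145+(y+.5)*.21333-.5)
np.set_printoptions(precision=4,suppress=True)
print("lid scene FL FR RR",*[plane(S,zs(*p),.108) for p in[(31,190),(258,308),(413,200)]],sep="\n")
print("lid side RL FR",*[plane(D,zd(*p),.108) for p in[(40,552),(585,390)]],sep="\n")
print("tab",plane(S,zs(112,250),.11),plane(S,zs(140,255),.11), plane(D,zd(480,535),.11))
print("cups",*[plane(D,zd(*p),.108) for p in[(213,492),(285,532),(327,513),(343,406),(415,443),(455,423)]],sep="\n")
print("bolt -y",plane(S,zs(275,203),.108+.03),"bolt +y",plane(D,zd(230,465),.138))
print("bar scene",plane(S,zs(535,232),.148),plane(S,zs(757,308),.148))
print("bar side",plane(D,zd(405,160),.148),plane(D,zd(488,45),.148))
print("feet scene",plane(S,zs(517,357),.018),plane(S,zs(729,445),.018),"wood",plane(S,zs(474,380),.016),plane(S,zs(730,490),.016),plane(S,zs(765,430),.016))
print("feet far side", plane(D,zd(490,210),.018))
```

```text
lid scene FL FR RR
[0.4338 0.1941 0.108 ]
[ 0.444  -0.0322  0.108 ]
[ 0.61   -0.0374  0.108 ]
lid side RL FR
[0.6174 0.2014 0.108 ]
[ 0.4377 -0.0375  0.108 ]
tab [0.422  0.0899 0.11  ] [0.4309 0.0703 0.11  ] [0.4347 0.097  0.11  ]
cups
[0.5678 0.1251 0.108 ]
[0.5206 0.1355 0.108 ]
[0.5095 0.1137 0.108 ]
[0.545 0.033 0.108]
[0.4969 0.0442 0.108 ]
[0.4862 0.0197 0.108 ]
bolt -y [0.5112 0.0122 0.138 ] bolt +y [0.5503 0.1349 0.138 ]
bar scene [ 0.5914 -0.1575  0.148 ] [ 0.6165 -0.313   0.148 ]
bar side [ 0.6034 -0.1505  0.148 ] [ 0.6247 -0.3086  0.148 ]
feet scene [ 0.6    -0.1479  0.018 ] [ 0.6207 -0.3152  0.018 ] wood [ 0.5609 -0.1361  0.016 ] [ 0.5853 -0.3345  0.016 ] [ 0.6523 -0.3279  0.016 ]
feet far side [ 0.6247 -0.3163  0.018 ]
```

Measurements agree between views. Ear defenders are at about (0.529, 0.073) with yaw about -0.25. The rail middle is about (0.610, -0.231) with yaw about 0.125, and the box yaw is about 0. Next I'll move above the ear defenders and use the wrist camera.

Run:
```python
from h import *
import pickle
S=pickle.load(open("scene.pkl","rb"))
zs=lambda x,y:(140+(x+.5)*228/800-.5,130+(y+.5)*171/600-.5)
print("drawer",plane(S,zs(622,275),.02),plane(S,zs(735,320),.02),"cab corner",plane(S,zs(517,207),0),"dropper",plane(S,zs(655,600),0),"fig",plane(S,zs(203,458),0))
env.move_straight([.22,-.6,.36],.3)
env.move_ptp([.50,.073,.40],[np.pi,0,1.32])
env.sleep(.2)
s=imaging.snapshot("wrist"); pickle.dump(s,open("w1.pkl","wb")); cv2.imwrite("pics/w1.png",cv2.resize(s["color"][...,::-1],(800,600),interpolation=cv2.INTER_CUBIC))
st=telemetry.read_state(); print(st["clock"],st["ee_pos"],st["tcp_rot"],st["qpos"],ray(s,(256,192)))
```

```text
drawer [ 0.73324355 -0.16021133  0.02      ] [ 0.74213642 -0.25752941  0.02      ] cab corner [ 0.77809549 -0.02759346  0.        ] dropper [ 4.85100351e-01 -3.35559312e-01  1.11022302e-16] fig [ 3.88258009e-01 -2.43562358e-02 -1.11022302e-16]
3.6333 [0.50011428 0.07255755 0.399937  ] [-3.14149958e+00  8.59364420e-05  1.31915344e+00] [ 9.48178663e-02 -1.19987429e-01  1.71035771e+00 -4.92353041e-05
  1.55133910e+00  3.46461718e-01] (array([0.51756257, 0.14243467, 0.54354567]), array([-0.06440737, -0.26511743, -0.9620626 ]))
```

View pics/w1.png

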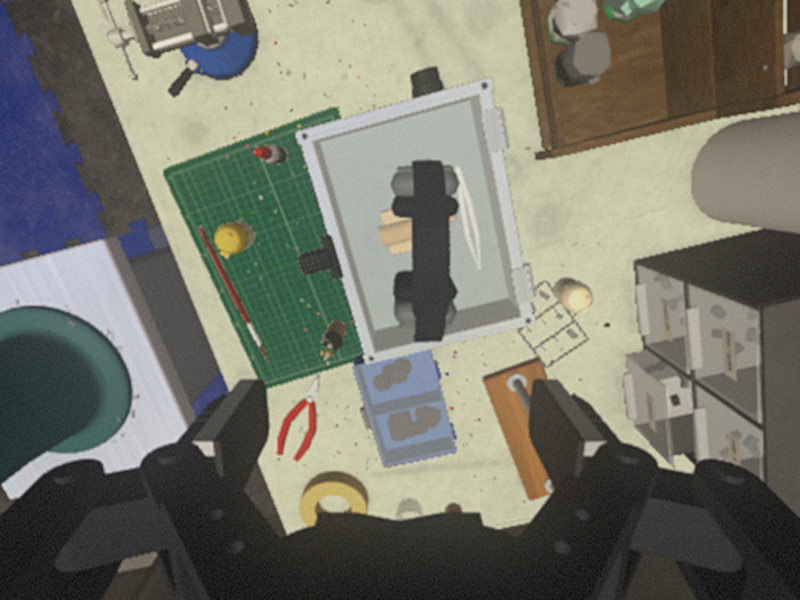

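The wrist view shows the lid corner bolts at FL (305,137), RL (486,87), RR (528,321) and FR (371,357). The tab tip is at (303,262). The black band is a vertical strip at x ≈ 413–448, rows 160–340. I'll measure from these.

Run:
```python
from h import *
import pickle
np.set_printoptions(precision=4,suppress=True)
s=pickle.load(open("w1.pkl","rb")); k=.64; f=lambda x,y:((x+.5)*k-.5,(y+.5)*k-.5)
C=np.array([plane(s,f(*p),.108) for p in[(305,137),(486,87),(528,321),(371,357)]])[:,:2]
print(C,C.mean(0),"sides",np.linalg.norm(np.roll(C,-1,0)-C,axis=1))
yv=(C[0]-C[3])+(C[1]-C[2]); xv=(C[1]-C[0])+(C[2]-C[3]); print("box yaw",np.arctan2(-yv[0],yv[1]),np.arctan2(xv[1],xv[0]))
print("tab tip, root",plane(s,f(302,262),.106),plane(s,f(338,257),.106))
g=s["color"].max(2)
for r in range(98,222,8):
    row=g[r,240:310]; d=np.where(row<52)[0]+240
    if len(d): print(r,d.min(),d.max(),len(d),plane(s,((d.min()+d.max())/2,r),.245)[:2], np.linalg.norm(plane(s,(d.min()-.5,r),.245)-plane(s,(d.max()+.5,r),.245)))
```

```text
[[ 0.4423  0.1958]
 [ 0.612   0.1953]
 [ 0.6109 -0.0322]
 [ 0.4428 -0.0304]] [0.527  0.0821] sides [0.1697 0.2275 0.1681 0.2262]
box yaw -0.001581277018082534 -0.006906630713449467
tab tip, root [0.403 0.085 0.106] [0.4393 0.0808 0.106 ]
146 265 265 1 [0.5191 0.1062] 0.001043846022073135
178 254 287 4 [0.5166 0.0714] 0.03665082017196955
```

Run:
```python
from h import *
import pickle
np.set_printoptions(precision=4,suppress=True,linewidth=200)
s=pickle.load(open("w1.pkl","rb"))
g=s["color"].max(2)
print(g[160,250:300],g[178,250:300])
m=(cv2.inRange(g,0,90))
m[:, :250]=0;m[:,300:]=0
n,l,st,c=cv2.connectedComponentsWithStats(m)
i=l[160,276]; print(st[i])
for r in range(100,222,6):
    d=np.where(l[r]==i)[0]
    if len(d): print(r,d.min(),d.max(),plane(s,((d.min()+d.max())/2,r),.247)[:2], np.linalg.norm(plane(s,(d.min()-.5,r),.247)-plane(s,(d.max()+.5,r),.247)))
```

```text
[215 221 218 217 217 217 215 218 217 200 193 202 195 142  80  56  62  68  69  65  69  64  65  67  67  65  67  68  68  70  74  65  68  62  62  65  65  84 157 178 182 183 180 179 180 180 178 178 177
 178] [184 173 119  59  48  58  49  53  54  55  52  51  57  57  61  60  63  61  67  56  61  65  56  62  64  63  63  61  59  67  65  65  65  63  61  60  61  51  81 157 181 183 179 178 179 180 178 178 184
 180]
[ 251  103   42  116 3054]
106 264 283 [0.5368 0.1427] 0.01994809845402093
112 264 283 [0.5355 0.1371] 0.020062615850660288
118 265 284 [0.5351 0.1312] 0.020178473015677528
124 265 285 [0.5342 0.1254] 0.02131045064442641
130 252 292 [0.5299 0.1203] 0.04184904579565404
136 252 291 [0.528  0.1146] 0.04106821380431948
142 264 286 [0.5301 0.1078] 0.023753865786809648
148 264 286 [0.5287 0.1018] 0.023895096010375122
154 264 286 [0.5272 0.0957] 0.0240380156665312
160 264 287 [0.5263 0.0895] 0.025234086344998102
166 265 287 [0.5253 0.0831] 0.02432906792175682
172 264 287 [0.5233 0.077 ] 0.025541458440017806
178 253 288 [0.5166 0.0719] 0.03854677881477243
184 252 291 [0.5161 0.0652] 0.04309386009545116
190 253 290 [0.5145 0.0587] 0.04119314312904371
196 253 290 [0.513  0.0521] 0.04145029004312107
202 266 284 [0.5151 0.0445] 0.020855402038795108
208 266 284 [0.5135 0.0377] 0.02098723762516442
214 265 283 [0.5108 0.0311] 0.021120730590952586
```

Box yaw is ≈ 0 and its centre is (0.527, 0.082), so the tab grip point is (0.417, 0.082). The band is 24–25 mm wide at the pad, which matches. The crown is about (0.5225, 0.072) with ear yaw about -0.225. Now I'll grip with the fingertips just above the band's underside, so they clear the bar later.

Run:
```python
from h import *
import pickle
env.move_ptp([.5225,.072,.30],[np.pi,0,1.346])
env.move_straight([.5225,.072,.235],.1)
env.set_gripper(0,35)
st=telemetry.read_state(); print(st["clock"],st["ee_pos"],st["finger_gap"],st["grip_force"],st["ft_force"])
env.move_straight([.5225,.072,.36],.12)
st=telemetry.read_state(); print(st["clock"],st["ee_pos"],st["finger_gap"],st["grip_force"],st["ft_force"])
s=imaging.snapshot("side"); pickle.dump(s,open("d2.pkl","wb"))
p=proj(s,[.5225,.072,.33])[0]; print(p); x,y=(p-[75,60]).astype(int); x=max(x,0);y=max(y,0)
cv2.imwrite("pics/d2.png",cv2.resize(s["color"][y:y+120,x:x+160,::-1],(800,600),interpolation=cv2.INTER_CUBIC)); print(x,y)
```

```text
5.5 [0.522899   0.07197208 0.23548782] 0.28544848683400625 36.63542214722838 [0.02761552 0.0988707  1.39992712]
6.6917 [0.5219588  0.07194596 0.35872535] 0.28757939046565617 36.26997644605581 [-0.24765567 -0.46495739 -1.10087758]
[235.80862536 159.52722718]
160 99
```

View pics/d2.png

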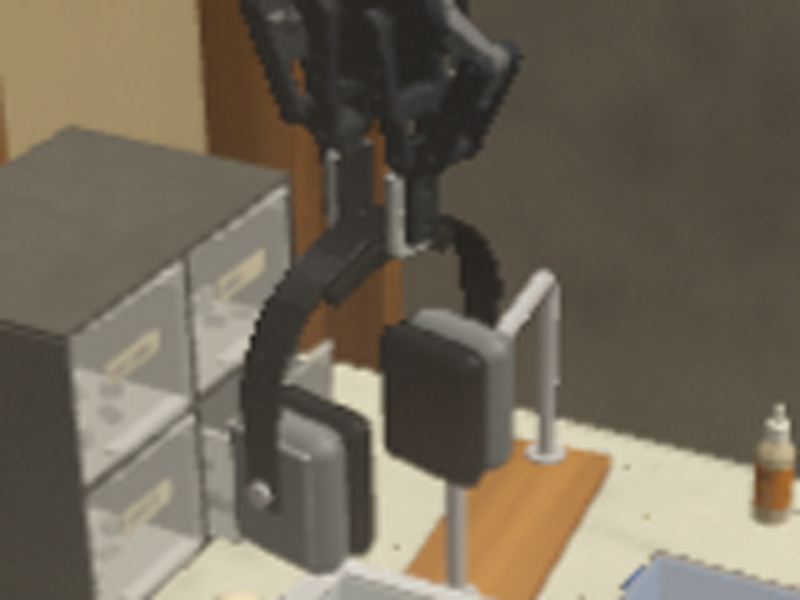

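It's held firmly (gap 24 mm) and level, with the fingers at about (395,245). The grip may be slightly off the pad's middle towards -y, so I'll check that against the cups.

Run:
```python
from h import *
import pickle
np.set_printoptions(precision=4,suppress=True)
D=pickle.load(open("d2.pkl","rb")); z=lambda x,y:(160+(x+.5)*.2-.5,99+(y+.5)*.2-.5)
L=np.array([plane(D,z(*p),.232) for p in[(240,535),(320,574),(368,553),(385,440),(475,487),(514,462)]])[:,:2]; print(L)
l=(L[0]+L[2])/2; r=L[3]+(L[5]-L[4])/2+(L[4]-L[3])/2; print(l,r,(l+r)/2, np.linalg.norm(l-r))
W=pickle.load(open("w1.pkl","rb"))
s=imaging.snapshot("wrist"); cv2.imwrite("pics/w2.png",cv2.resize(s["color"][...,::-1],(800,600)))
s=imaging.snapshot("scene"); print(proj(s,[.5225,.072,.36]))
p=proj(s,[.5225,.072,.32])[0]; x,y=(p-[80,60]).astype(int); y=max(y,0)
cv2.imwrite("pics/s2.png",cv2.resize(s["color"][y:y+120,x:x+160,::-1],(800,600),interpolation=cv2.INTER_CUBIC)); print(x,y)
pickle.dump(s,open("s2.pkl","wb"))
```

```text
[[0.5653 0.1264]
 [0.5188 0.1367]
 [0.5084 0.1134]
 [0.5479 0.0268]
 [0.4917 0.0447]
 [0.4855 0.0173]]
[0.5369 0.1199] [0.5167 0.022 ] [0.5268 0.071 ] 0.09993414076492536
[[198.006   96.1309]]
119 52
```

View pics/w2.png

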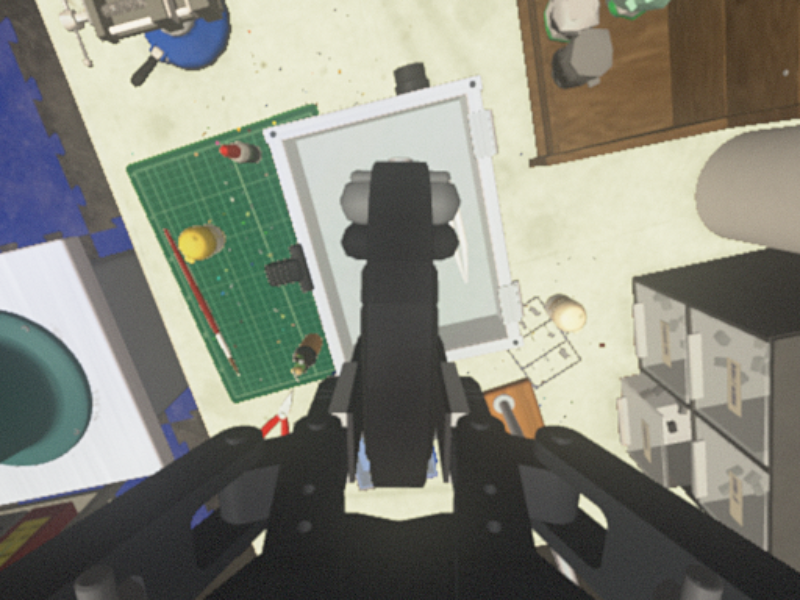

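The grip is centred: the cup midpoint is (0.527, 0.071), against the gripper at (0.522, 0.072). Next I'll carry them to the rail, lower until contact, and release.

Run:
```python
from h import *
import pickle
T=telemetry.read_state
env.move_ptp([.61,-.231,.36],[np.pi,0,.125])
env.sleep(.2); f0=T()["ft_force"]
env.move_straight([.61,-.231,.165],.12)
env.sleep(.2); print(T()["clock"],T()["ft_force"]-f0,T()["ee_pos"])
z=.165
while z>.1535:
    z-=.0015; env.move_straight([.61,-.231,z],.03); f=T()["ft_force"]-f0; print(round(z,4),f.round(2))
    if f[2]>1.2: break
env.set_gripper(.55); env.sleep(.4)
env.set_gripper(.8)
print(T()["clock"],T()["ft_force"]-f0)
D=imaging.snapshot("side")
env.move_straight([.61,-.231,.32],.15); env.sleep(.2)
a=imaging.snapshot("side"); b=imaging.snapshot("scene"); print(T()["clock"])
out=[]
for s in(a,b):
    x,y=(proj(s,[.61,-.231,.09])[0]-[50,75]).astype(int); out.append(cv2.resize(s["color"][y:y+150,x:x+100,::-1],(400,600),interpolation=cv2.INTER_CUBIC)); print(x,y)
cv2.imwrite("pics/hang.png",np.hstack(out))
```

```text
10.2167 [-0.33775002  0.85667615  1.47135427] [ 0.61031541 -0.23113413  0.16564512]
0.1635 [0.49 0.7  1.81]
11.55 [0.20311284 1.44142512 2.13461676]
13.0917
211 108
269 147
```

View pics/hang.png

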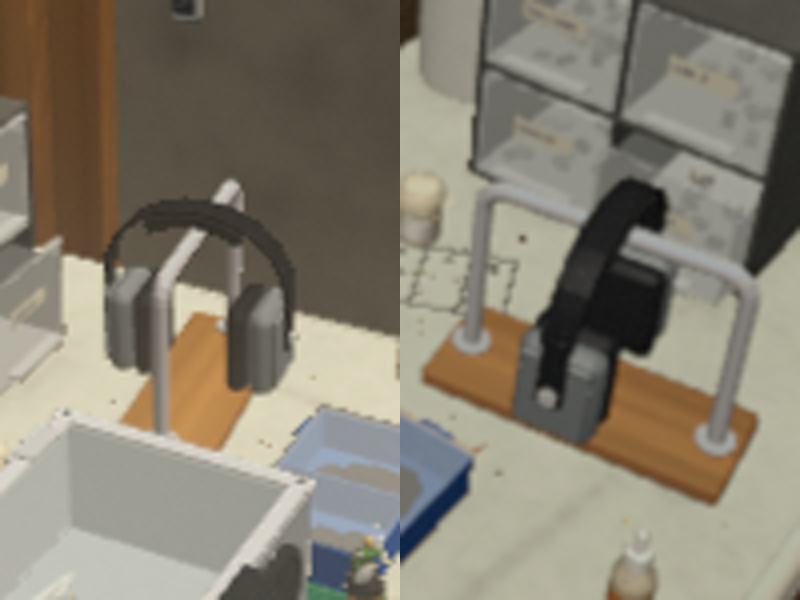

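They hang properly: the band's pad is over the bar, with one cup on each side of it, level and clear of the foot. Next I'll plan the lid arc by IK, with the gripper turning with the lid at a constant tilt.

```bash
cat >> h.py <<'E'
from scipy.spatial.transform import Rotation as Ro
HX,HY,YAW,RAD=.621,.082,-.004,.208
def lidpose(th,beta,back=0.,depth=.012,flip=False):
    a=beta-th
    g=np.array([-RAD*np.cos(th)+.006*np.sin(th),0,RAD*np.sin(th)+.006*np.cos(th)])
    zt=np.array([np.sin(a),0,-np.cos(a)]); p=g+(depth-back)*zt
    R=Ro.from_euler("z",YAW)*Ro.from_euler("y",-a)*Ro.from_euler("x",np.pi)
    if flip: R=R*Ro.from_euler("z",np.pi)
    return Ro.from_euler("z",YAW).apply(p)+[HX,HY,.1], R.as_euler("xyz")
E
python3 - <<'E'
from h import *
import pickle
np.set_printoptions(precision=2,suppress=True)
W=pickle.load(open("w1.pkl","rb")); print("glue top",plane(W,(265*.64,153*.64),.082),"fig top",plane(W,(334*.64,340*.64),.09))
for b in (0,.2,.35):
  for fl in (0,1):
    print(b,fl,*[solver.inverse_kinematics(*map(list,lidpose(t,b,k,flip=fl))) for t,k in((0,.08),(0,0),(.5,0),(1.047,0))],sep="\n ")
E
```

```text
glue top [0.4  0.19 0.08] fig top [ 0.41 -0.01  0.09]
0
 0
 [ 0.14 -0.19  2.18 -0.    1.15  1.71]
 [ 0.14 -0.09  2.26 -0.    0.97  1.71]
 [0.09 0.2  1.83 0.05 1.61 1.66]
 [0.07 0.61 1.35 0.08 2.22 1.66]
0
 1
 [ 0.14 -0.19  2.18 -0.    1.15 -1.43]
 [ 0.14 -0.09  2.26 -0.    0.97 -1.43]
 [ 0.09  0.2   1.83  0.05  1.61 -1.48]
 [ 0.07  0.61  1.35  0.08  2.22 -1.49]
0.2
 0
 [ 0.17 -0.37  2.33 -0.04  0.98  1.77]
 [ 0.17 -0.23  2.39 -0.05  0.78  1.77]
 [0.11 0.06 1.94 0.03 1.44 1.67]
 [0.07 0.5  1.42 0.07 2.07 1.65]
0.2
 1
 [ 0.17 -0.37  2.33 -0.04  0.98 -1.37]
 [ 0.17 -0.23  2.39 -0.05  0.78 -1.37]
 [ 0.11  0.06  1.94  0.03  1.44 -1.47]
 [ 0.07  0.5   1.42  0.07  2.07 -1.49]
0.35
 0
 [ 0.21 -0.5   2.44 -0.1   0.86  1.84]
 [ 0.19 -0.32  2.48 -0.11  0.64  1.85]
 [ 0.12 -0.04  2.02  0.02  1.31  1.69]
 [0.08 0.41 1.48 0.06 1.94 1.65]
0.35
 1
 [ 0.21 -0.5   2.44 -0.1   0.86 -1.31]
 [ 0.19 -0.32  2.48 -0.11  0.64 -1.3 ]
 [ 0.12 -0.04  2.02  0.02  1.31 -1.46]
 [ 0.08  0.41  1.48  0.06  1.94 -1.49]
```

Run:
```python
from h import *
T=telemetry.read_state; b=.15
env.move_ptp(*map(list,lidpose(0,b,.13)))
env.set_gripper(.55)
p,o=lidpose(0,b,0); env.move_straight(list(p),.12)
st=T(); print(st["clock"],st["ee_pos"],st["ft_force"])
env.set_gripper(0,45); st=T(); print(st["finger_gap"],st["grip_force"],st["ft_force"])
if .18<st["finger_gap"]<.36:
    for t in np.linspace(0,1.047,19)[1:]:
        p,o=lidpose(t,b); env.move_straight(list(p),.08,frame=list(o))
        st=T(); print(round(t,2),st["ft_force"].round(1),round(st["finger_gap"],3))
        if np.linalg.norm(st["ft_force"])>25: break
env.sleep(.6); st=T(); print(st["clock"],st["ee_pos"],st["grip_force"],st["ft_force"])
out=[]
for n,c,h in(("side",[.54,.0,.14],(100,75)),("scene",[.56,-.05,.15],(100,75))):
    s=imaging.snapshot(n); x,y=np.maximum((proj(s,c)[0]-h).astype(int),0); out.append(cv2.resize(s["color"][y:y+150,x:x+200,::-1],(400,300),interpolation=cv2.INTER_CUBIC))
cv2.imwrite("pics/lid.png",cv2.resize(np.hstack(out),(800,300)))
```

```text
16.1333 [0.41540765 0.08295523 0.09486628] [ 0.16989932 -0.4094396  -0.49520948]
0.24557552782935343 46.08461916446686 [-3.01666486 -2.76925591  6.46045128]
0.06 [ 1.2 -2.6 -1.9] 0.25
0.12 [ 1.2 -3.4 -1.5] 0.245
0.17 [ 1.7 -4.4 -1.3] 0.247
0.23 [ 2.8 -3.6 -1.8] 0.242
0.29 [ 4.1 -4.1 -1.6] 0.241
0.35 [ 4.1 -4.  -2.2] 0.247
0.41 [ 3.9 -4.1 -2.9] 0.248
0.47 [ 3.3 -5.  -2.2] 0.243
0.52 [ 3.9 -4.5 -2.1] 0.243
0.58 [ 2.7 -4.9 -3.1] 0.246
0.64 [ 3.7 -4.1 -3. ] 0.246
0.7 [ 3.6 -3.7 -2.4] 0.248
0.76 [ 3.9 -4.2 -3.7] 0.246
0.81 [ 3.4 -2.8 -3.4] 0.247
0.87 [ 4.5 -3.5 -4.3] 0.243
0.93 [ 4.  -2.7 -4.5] 0.247
0.99 [ 3.9 -3.3 -5.8] 0.247
1.05 [ 3.5 -1.8 -6. ] 0.248
22.475 [0.51287017 0.08269317 0.27516162] 45.05161106586456 [ 4.4725491  -0.8334328  -9.31905635]
```

View pics/lid.png

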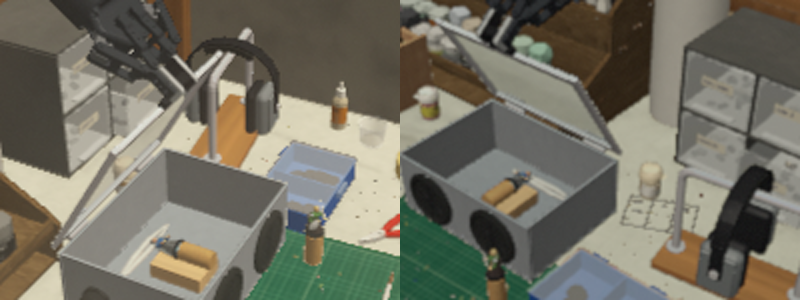

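The lid stands at about 60° in the gripper: the TCP is within 1 mm of the planned arc and forces are steady. The ear defenders hang level and untouched on the bar.

```bash
python3 -c "
from rig import ticket
print(ticket.finish_job())"
```

```text
the job is handed in; nothing more can be done
None
```

I hung the ear defenders on the rail's bar, raised the lid to about 60° and handed the job in with the gripper still holding it; the hand-in gave no verdict, so I don't know the judged result.

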